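# Take the drained dip basket off its barbed hook

### The job

The dip basket with the eyepiece in it has finished draining on the drip stand. Take it off the barbed hook by its grey head (raise it until the hook is clear inside the hang hole, tilt it, and back it off over the barbed tip), then set it down gently, upright, on the floor of the drying tray and let go. Keep the eyepiece in the basket, do not wrench the hook, and leave the objective, the blower bulb and the glass dish lid where they are.

Things in the scene. Friction and masses are not known exactly. Their poses are not given: they have to be found in the camera images.
- drip_stand: Fixed steel stand, hook pointing roughly to the robot's left. Origin: centre of underside of its drip pan (150 x 120 mm, rim 14 mm), z up. An upright 8 mm rod at x = -60 mm bends over into a level 8 mm shank along +x in the plane y = 0, axis 150 mm above the counter, from x = -46 mm to the elbow at x = +22 mm, where it turns up and outward. Only this upturned end is higher than the shank.
- hook_elbow (a point): Where the axis of the level shank meets the axis of the upturned end (stand frame 22, 0, 150 mm). From here the 8 mm rod rises outward at 70 degrees above level (stand x 0.342, z 0.940), slightly rounded at the bend.
- hook_tip (a point): Tip of the conical barb, 36 mm from the elbow along the upturned end. The barb's shoulder, 11 mm across, is 24 mm from the elbow; it tapers to 5 mm at the tip.
- basket: Steel dip basket on the hook, 110 to 180 g. Origin: centre of the cup's underside; z up its height, x along the hang hole, within 3 degrees of the stand's x at the start. Perforated cup 56 mm across, 45 mm deep, floor 3 mm, wall 2 mm. Two 4 mm bail wires rise at y = +-28.5 mm to z = 74 mm and slope in to a grey head: 14 mm thick (x), 36 mm wide (y), z 98 to 151 mm.
- basket_eye (a point): Centre of the 24 mm round hang hole through the head along x, 115 mm above the cup's underside. At the start it is 8 mm below the shank's axis, near the stand's x = 0. Grip the head across its 36 mm width above this point. The hole passes the barb only with the basket's top leaning back towards the upright rod: 40 degrees gives some mm of room all round, under about 25 it jams.
- eyepiece: Chrome microscope eyepiece, loose, standing in the basket's cup: 34 mm across and 20 mm high below, a 23 mm barrel above, 42 mm in all, 60 g. Origin: centre of its wide underside; z along its axis.
- tray: Shallow drying tray of aluminium with a sheet of white lint-free paper on its floor, fixed: 150 mm (x) by 130 mm (y), wall 3 mm, rim 15 mm high, floor 5 mm above the counter. Origin: centre of its underside, z up.
- objective: Black anodised objective standing on the counter, 27 mm across, 46 mm high. Origin: centre of its underside. To be left alone.
- blower: Black rubber dust blower bulb standing on its flat end, 60 mm across, 98 mm high with its nozzle. Origin: centre of its underside. To be left alone.
- dish_lid: Glass petri dish lid lying open side up, 88 mm across, 12 mm high. Origin: centre of its underside. To be left alone.
- funnel_bin: Grey parts bin 130 x 110 x 60 mm with a steel funnel (92 mm mouth, top at 98 mm) set in it, fixed, off to the robot's right. Origin: centre of its underside.
There are look-alikes about, which are no part of the job. What is shaped like the drip_stand but red or turquoise is not meant.

How it is judged:
By the outcome, as a careful person would: the job done as asked, in the order asked, and still so for the second after the job is handed in, with the robot touching nothing.
It also fails if it takes over 53 s, if anything falls off the work surface, if the arm or the gripper's body presses on something with over 40 N, if the wrist force passes 120 N, or if a joint passes its speed limit or range.

### The arm

A 6-joint arm with a two-finger parallel gripper is mounted at the origin on the work surface. World frame = base frame: x ahead of the robot, y to its left, z up, the work surface at z = 0. Lengths are in m, angles in rad, forces in N, time in s.
With the tool pointing down it reaches from about 0.375 to 0.975 m from the base axis. Payload 3.8 kg.
Tool frame: the origin (TCP) lies between the finger pads; the fingertips stand 22 mm ahead of it and the grasp point (between the pads) lies 3 mm ahead of it; z points along the fingers, y is the direction in which the jaws open and shut (so a half turn about z gives the same grasp; the last joint's range is limited). The gripper opens to 85 mm and grips with 20 to 120 N. Pads are 22 mm wide; open, the fingers measure 114 mm over their backs; the gripper's body (76 mm by 85 mm) begins 54 mm behind the grasp point. The pads swing forward as they close: fully open they stand 13 mm farther back than shut.
Start: joints at [-1.314, 0.264, 1.604, -0, 1.274, -0.037], TCP at [0.195, -0.646, 0.253] pointing down, gripper open.
Joint ranges: [-2.63, 2.63], [-0.94, 2.18], [0.31, 2.57], [-1.31, 4.45], [0, 2.66], [-2.55, 2.55]. Speed limits (rad/s): [2.57, 2.57, 3.14, 3.14, 3.14, 3.14].

### API

Orientations are given as a rotation vector (axis times angle).
In Python, from workcell import * gives the robot as it stands.
- The arm moves only by the tool step_arm, never from a script. Its argument "motion" is a list that holds one entry, the list of rows, each a list of 7 numbers: the finger opening in m, from 0 to 0.0854, then the shift along the world's x, y, z in m, then the turn, a rotation vector about the world's x, y, z in degrees. A call has exactly 8 rows; each row is the pose to reach, as a shift and turn from the pose measured when the call began; what a row does not reach only later rows make up. A row lasts 1/8 s, in which the tool goes at most 62.5 mm and 10.7 degrees, less where a joint would pass 70% of its speed; a pose out of reach is approached as far as the arm can. A call with a gripper value outside its range is refused whole. The fingers move at their own pace and stop on an object; "newtons" is the grip in N (left out, the last holds). Time passes only in rows, so rows that repeat a pose let the fingers close, or fill a call up. It gives the time, the measured TCP pose, the force and the opening at its end, in the units of the state.
- read_state(): the state, without advancing time (a new reading comes with each control period).
- read_camera(name): name is "scene" or "side" or "wrist"; returns (picture, depth): 400x640x3 uint8, blue, green, red; 400x640 float32, m along the optical axis (not along the pixel's ray), 0 where there is no reading.
- get_calibration(name): a dict with "K" (3x3 intrinsics, pixels), "world_from_camera" (4x4, takes a point from camera to world coordinates). Camera axes: x right, y down, z forward; pixel columns grow to the right and rows downward; lengths in m; the calibration is good to about 2 mm. A picture is of the moment at which its call begins: read the wrist's pose just before it. get_calibration takes no time and is no camera call; for the wrist camera it gives the pose at the moment of the call.
- finish_job(): hands the job in, once; it reports no verdict.
Trained networks look in the newest picture that a camera, given by its name, has taken for a name from the list of things; names that differ only in an ending like _2 or _b are one class to them, and where a whole thing is asked for, a point or a joint stands for the part that bears it (a point fixed in the world has none). Each returns a list of dicts, best first, with "score" (0 to 1); they miss things now and then, are a little off and sometimes report something else, mostly with a low value. They report only what shows in the picture. A call takes as long as a camera call. They do not tell look-alikes from the thing itself.
- spot_in(camera, thing): "xyz" ([x, y, z] in m, in the coordinates of the camera as it stood for that picture, good to about 4 mm: the middle of the surface that is visible of it).
- regions_of(camera, thing): "region" (400x640 bool, what is visible of it).
The state is a dict: "time": time; "q": joint angles; "joint_vel": joint speeds; "joint_torque": joint torques, N m; "tool_pos": TCP position; "tcp_rot": TCP orientation; "wrist_force": force on the tool from outside, world axes, zero at the start; "torque": the same for the moment, N m; "width": opening from 0.0 (shut) to 1.0 (fully open).
Only numpy, scipy, OpenCV 4.12 (cv2) and the standard library are available. Lean on these libraries where they do the work, as an engineer would, in place of code of your own. Each camera call takes 0.05 s, during which the arm holds its last target. There are 200 camera calls.

## Working session

There is one attempt and no reset: what is moved stays moved. The work goes in short steps, Python scripts to look and compute and a tool call to move; the robot and the scene stay as the last step left them, time stands still between calls to the robot, and variables do not carry over. Pictures are saved under pics/ and viewed, on a budget of 10 in all, crops included, one or two more only if the job needs it, and the job is handed in when it is done.

Besides the shell and the picture viewer there is one more tool, called after ">>>" as a command line: name --argument value ..., lists and objects as JSON in quotes. step_arm: Moves the arm, as the interface text tells. Its arguments: {"type":"object","properties":{"motion":{"type":"array"},"newtons":{"type":"number"}},"required":["motion"]}

```bash
mkdir -p pics; ls
cat > h.py <<'E'
from workcell import *
import numpy as np, cv2
def W(cam,p):
    T=get_calibration(cam)["world_from_camera"];return (np.array(T)@np.r_[p,1])[:3]
def pix(cam,P):
    c=get_calibration(cam);p=np.linalg.inv(np.array(c["world_from_camera"]))@np.r_[P,1];q=np.array(c["K"])@p[:3];return (q[:2]/q[2]).round(0)
def cloud(cam,d):
    c=get_calibration(cam);K=np.array(c["K"]);v,u=np.mgrid[:400,:640]
    P=np.stack([(u-K[0,2])/K[0,0]*d,(v-K[1,2])/K[1,1]*d,d,np.ones_like(d)],-1)
    return (P@np.array(c["world_from_camera"]).T)[...,:3]
E
python3 - <<'E'
from h import *
np.set_printoptions(precision=3,suppress=True)
for c in ["scene","side"]:
    im,d=read_camera(c);cv2.imwrite(f"pics/{c}0.png",im);np.save(f"{c}0.npy",d)
    for t in ["drip_stand","hook_elbow","hook_tip","basket","basket_eye","eyepiece","tray","objective","blower","dish_lid","funnel_bin"]:
        print(c,t,[(round(r["score"],2),W(c,r["xyz"]),pix(c,W(c,r["xyz"]))) for r in spot_in(c,t)][:4])
s=read_state();print(s["time"],s["wrist_force"],s["width"],s["tcp_rot"])
E
```

```text
pics
scene drip_stand [(0.81, array([ 0.341, -0.032,  0.004]), array([327., 183.])), (0.74, array([0.479, 0.182, 0.005]), array([387., 217.])), (0.66, array([0.255, 0.334, 0.003]), array([425., 167.]))]
scene hook_elbow [(0.92, array([ 0.343, -0.03 ,  0.004]), array([327., 184.])), (0.68, array([0.483, 0.182, 0.007]), array([387., 218.])), (0.59, array([0.259, 0.334, 0.006]), array([425., 168.]))]
scene hook_tip [(0.76, array([ 0.339, -0.028,  0.005]), array([328., 183.])), (0.74, array([0.257, 0.338, 0.004]), array([426., 168.])), (0.67, array([0.48 , 0.182, 0.009]), array([387., 217.]))]
scene basket [(0.82, array([0.49 , 0.192, 0.067]), array([392., 211.]))]
scene basket_eye [(0.88, array([0.483, 0.191, 0.068]), array([392., 209.]))]
scene eyepiece []
scene tray [(0.65, array([ 0.571, -0.232,  0.002]), array([266., 237.]))]
scene objective []
scene blower [(0.56, array([0.805, 0.179, 0.051]), array([392., 302.])), (0.35, array([0.478, 0.191, 0.071]), array([392., 207.]))]
scene dish_lid [(0.6, array([ 0.809, -0.101,  0.003]), array([300., 306.]))]
scene funnel_bin [(0.7, array([ 0
[... 659 characters left out ...]
y([0.472, 0.199, 0.067]), array([330., 288.]))]
side basket_eye [(0.69, array([0.472, 0.199, 0.072]), array([330., 287.]))]
side eyepiece [(0.62, array([0.472, 0.199, 0.071]), array([330., 287.]))]
side tray [(0.6, array([ 0.569, -0.236,  0.002]), array([307., 200.])), (0.45, array([0.476, 0.208, 0.004]), array([329., 306.]))]
side objective [(0.49, array([0.518, 0.002, 0.031]), array([317., 243.]))]
side blower [(0.67, array([0.791, 0.188, 0.043]), array([214., 286.]))]
side dish_lid [(0.73, array([ 0.806, -0.105,  0.005]), array([233., 222.]))]
side funnel_bin [(0.59, array([ 0.488, -0.417,  0.051]), array([331., 160.]))]
1.2 [-0.227  0.332 -0.694] 0.9989470189715695 [-3.108 -0.46   0.   ]
```

Run:
```python
from h import *
a=cv2.imread("pics/scene0.png");b=cv2.imread("pics/side0.png")
o=np.vstack([np.hstack([a[130:330,180:440],b[130:380,200:460][:200]])])
a2=cv2.resize(a[120:340,180:460],(800,628))[:600];cv2.imwrite("pics/v1.png",a2)
cv2.imwrite("pics/v2.png",cv2.resize(b[130:370,180:460],(700,600)))
```

```text
(no output)
```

View pics/v1.png

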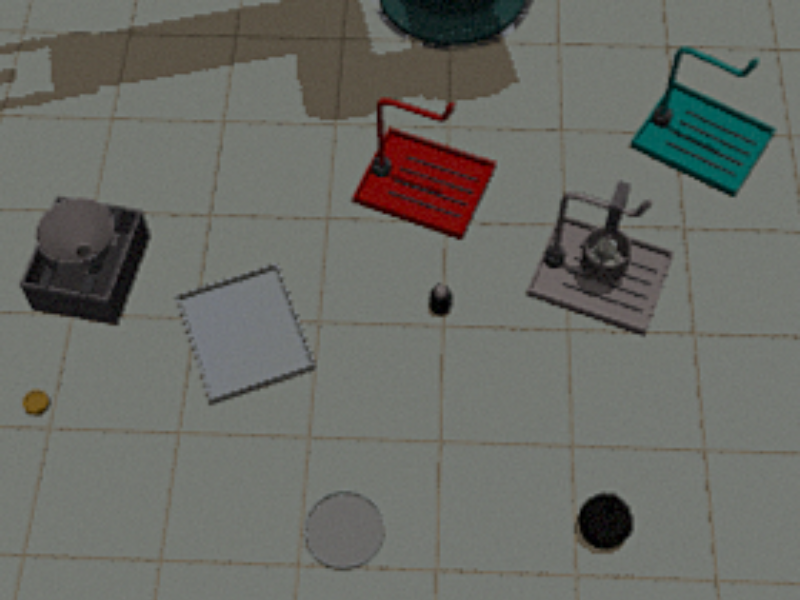

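View pics/v2.png

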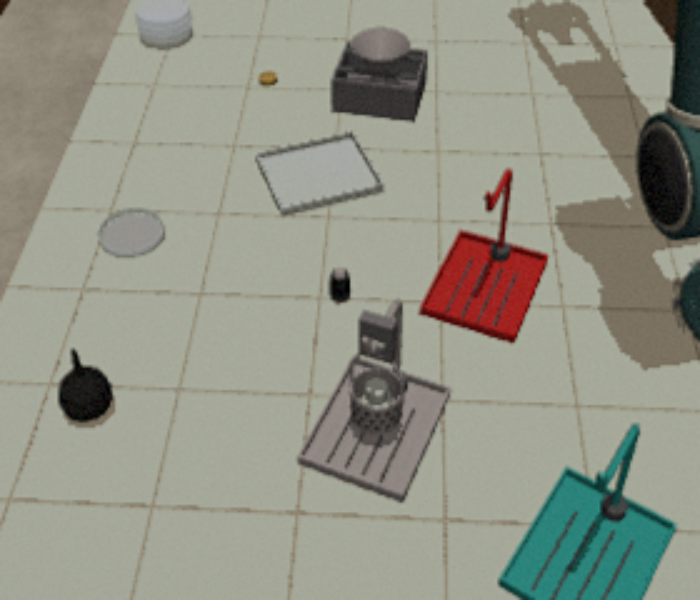

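Candidates (full scene image): red stand (328,183), turquoise stand (425,168) and the grey steel stand (387,217), which holds the basket. I choose the grey one. The tray is the white sheet at (266,237); the objective is the black cylinder at about (334,225).

Next I'll get the yaws and the geometry.

Run:
```python
from h import *
np.set_printoptions(precision=4,suppress=True)
for c in ["scene","side"]:
    d=np.load(f"{c}0.npy");im=cv2.imread(f"pics/{c}0.png");P=cloud(c,d)
    def rect(m,n):
        pts=P[m&(d>0)][:,:2];r=cv2.minAreaRect((pts*1000).astype(np.float32));print(c,n,m.sum(),r)
    # tray: by position box and height
    near=lambda x,y,r:(np.hypot(P[...,0]-x,P[...,1]-y)<r)
    m=near(.571,-.232,.12)&(P[...,2]>0.004)&(P[...,2]<.03)&(d>0)
    m=cv2.morphologyEx(m.astype(np.uint8),cv2.MORPH_OPEN,np.ones((3,3)))>0
    rect(m,"tray")
    m=near(.48,.19,.11)&(P[...,2]>.004)&(P[...,2]<.02)
    m=cv2.morphologyEx(m.astype(np.uint8),cv2.MORPH_OPEN,np.ones((3,3)))>0
    rect(m,"pan")
    m=near(.48,.19,.11)&(P[...,2]>.125)&(P[...,2]<.2)
    Q=P[m];print("hi",len(Q));
    for zl in np.arange(.13,.2,.01):
        q=Q[(Q[:,2]>=zl)&(Q[:,2]<zl+.01)]
        if len(q):print(zl.round(3),len(q),q.mean(0),q.min(0),q.max(0))
```

```text
scene tray 828 ((567.3380126953125, -235.55296325683594), (160.195556640625, 130.22915649414062), 23.0134220123291)
scene pan 131 ((474.0852355957031, 191.979248046875), (151.96780395507812, 123.48506164550781), 69.93580627441406)
hi 168
0.13 13 [0.477  0.1745 0.1334] [0.4521 0.1358 0.1303] [0.4927 0.2011 0.1385]
0.14 18 [0.4728 0.1681 0.1459] [0.4517 0.1353 0.1405] [0.4936 0.2067 0.1499]
0.15 55 [0.4718 0.1786 0.1548] [0.4536 0.1402 0.1505] [0.4921 0.216  0.1596]
0.16 15 [0.4834 0.1976 0.1642] [0.467  0.1653 0.1603] [0.4908 0.2182 0.1695]
0.17 35 [0.4765 0.1978 0.1768] [0.4542 0.1821 0.1719] [0.4943 0.2259 0.1798]
0.18 27 [0.4796 0.1993 0.182 ] [0.4591 0.184  0.1801] [0.4911 0.2284 0.1899]
side tray 951 ((567.9807739257812, -237.6022491455078), (156.57980346679688, 139.57852172851562), 23.918020248413086)
side pan 310 ((473.1456298828125, 190.9241180419922), (154.8799591064453, 120.63738250732422), 69.78268432617188)
hi 315
0.13 37 [0.4685 0.1882 0.1334] [0.4496 0.1359 0.1303] [0.492  0.2032 0.1382]
0.14 20 [0.4607 0.1845 0.1454] [0.4498 0.1372 0.1409] [0.4919 0.2037 0.1497]
0.15 70 [0.4691 0.1831 0.1545] [0.4526 0.1357 0.15  ] [0.492  0.2174 0.1594]
0.16 49 [0.4728 0.2006 0.1646] [0.4545 0.1908 0.16  ] [0.4919 0.221  0.1699]
0.17 92 [0.4743 0.1967 0.1764] [0.4548 0.1798 0.1704] [0.4919 0.2257 0.1799]
0.18 26 [0.4771 0.2016 0.1815] [0.4597 0.1829 0.18  ] [0.4893 0.2262 0.1869]
```

>>> step_arm --motion '[[[0.085,0.03,0.05,0.01,0,0,4],[0.085,0.06,0.1,0.02,0,0,8],[0.085,0.09,0.15,0.03,0,0,12],[0.085,0.125,0.2,0.04,0,0,16],[0.085,0.16,0.25,0.05,0,0,20],[0.085,0.19,0.3,0.06,0,0,24],[0.085,0.22,0.35,0.067,0,0,27],[0.085,0.255,0.4,0.067,0,0,30]]]'

```text
time: 2.2
tool_pos: [0.4515, -0.2447, 0.3216]
tcp_rot: [2.88, 1.249, 0.002]
wrist_force: [-0.2, -0.7, 0.1]
width: 0.998
```

>>> step_arm --motion '[[[0.085,0.003,0.06,0,0,0,4],[0.085,0.006,0.12,0,0,0,8],[0.085,0.01,0.18,0,0,0,12],[0.085,0.013,0.24,0,0,0,16],[0.085,0.016,0.3,0,0,0,20],[0.085,0.018,0.36,0,0,0,23],[0.085,0.02,0.41,-0.005,0,0,23],[0.085,0.0215,0.435,-0.01,0,0,23]]]'

```text
time: 3.2
tool_pos: [0.4727, 0.193, 0.3118]
tcp_rot: [2.571, 1.802, 0.004]
wrist_force: [-0.2, -0.2, 0.7]
width: 0.993
```

```bash
cat > look.py <<'E'
import sys
from h import *
from scipy.spatial.transform import Rotation as R
np.set_printoptions(precision=4,suppress=True)
n=sys.argv[1]
s=read_state();im,d=read_camera("wrist");P=cloud("wrist",d);cv2.imwrite(f"pics/{n}.png",im);np.savez(n,P=P,d=d)
print(s["time"],s["tool_pos"],s["wrist_force"],s["q"]);print(R.from_rotvec(s["tcp_rot"]).as_matrix())
C=np.array([.4735,.1915]);t=np.deg2rad(70);ax=np.array([[np.cos(t),np.sin(t)],[-np.sin(t),np.cos(t)]])
S=(P[...,:2]-C)@ax.T
m=(d>0)&(abs(S[...,0])<.09)&(abs(S[...,1])<.05)&(P[...,2]>.14)&(P[...,2]<.2)
for lo in np.arange(-.07,.05,.004):
    k=m&(S[...,0]>=lo)&(S[...,0]<lo+.004)
    if k.any():print(round(lo*1e3),k.sum(),"y",np.percentile(S[k][:,1],[2,50,98])*1e3,"z",np.percentile(P[k][:,2],[2,50,98])*1e3)
E
python3 look.py w1
```

```text
3.2 [0.4727 0.193  0.3118] [-0.1948 -0.1711  0.6551] [ 0.3394 -0.0849  1.8749 -0.001   1.3484  0.6875]
[[ 0.3409  0.9401  0.0033]
 [ 0.9401 -0.3409  0.0002]
 [ 0.0013  0.003  -1.    ]]
-58 14 y [-2.7735  0.256   3.2738] z [146.0169 147.4795 149.0352]
-54 31 y [-3.9338 -0.2006  3.5156] z [145.739  147.9927 149.9148]
-50 28 y [-3.8728 -0.6404  3.4856] z [148.4071 150.1238 151.6653]
-46 35 y [-3.8323 -0.1669  3.477 ] z [148.8824 150.9647 152.907 ]
-42 35 y [-3.8113 -0.1636  3.472 ] z [149.2138 151.3216 152.605 ]
-38 39 y [-3.79   -0.154   3.4648] z [149.4192 151.2689 152.6623]
-34 37 y [-3.7706 -0.1414  3.4569] z [149.2792 151.2887 152.8424]
-30 38 y [-3.7311 -0.1375  3.4538] z [149.7763 151.2034 153.214 ]
-26 37 y [-3.7209 -0.1236  3.4552] z [149.0307 151.4695 152.5908]
-22 38 y [-3.6935 -0.1154  3.4516] z [149.1724 151.1999 153.0717]
-18 39 y [-3.6664 -0.1055  3.4476] z [149.1348 151.3933 152.7431]
-14 16 y [-3.6459 -0.098   3.44  ] z [149.2263 151.6463 152.8194]
-6 131 y [-17.1588  -0.004   16.7957] z [174.7582 176.093  177.3361]
-2 213 y [-17.3434  -0.0007  16.7805] z [174.6871 175.996  177.3139]
2 214 y [-16.7035   0.008   17.2757] z [174.854  175.9755 177.2621]
6 565 y [-17.4691  -0.0103  17.3355] z [143.2888 169.9581 177.023 ]
10 41 y [-13.7094  -0.0427   3.4149] z [149.2431 151.5347 163.7136]
14 42 y [-3.4722 -0.0348  3.4091] z [149.3853 151.3415 152.8699]
18 38 y [-3.464  -0.0176  3.4076] z [148.9562 151.9517 153.3159]
22 17 y [-4.2998 -0.0123  3.385 ] z [149.3835 152.4812 155.536 ]
26 25 y [-4.2362 -0.6912  3.6015] z [172.6771 175.3779 177.7229]
30 58 y [-5.37   -0.2839  4.7586] z [172.2386 178.0482 182.7417]
34 67 y [-4.5855 -0.6428  3.9543] z [171.8963 180.845  183.1713]
38 4 y [-0.6535 -0.2716  0.109 ] z [177.2109 180.8415 182.3868]
```

View pics/w1.png

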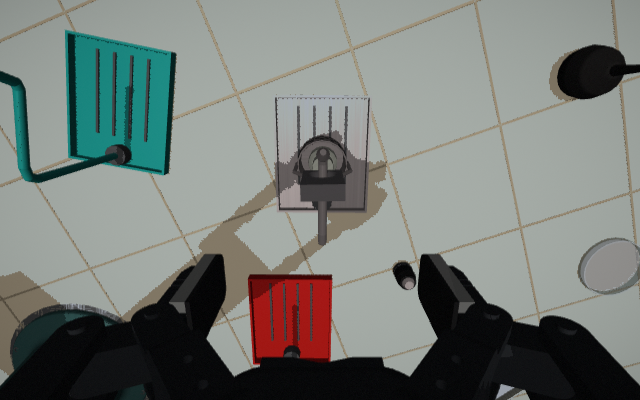

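The wrist view shows the grey stand centred at about (322,155), with the head at (323,185), the shank at (323,225) and the barb at (322,158). It agrees with my stand frame to under 1 mm.

Run:
```python
import numpy as np,cv2
z=np.load("w1.npz");P=z["P"];d=z["d"]
C=np.array([.4735,.1915]);t=np.deg2rad(70);ax=np.array([[np.cos(t),np.sin(t)],[-np.sin(t),np.cos(t)]])
S=(P[...,:2]-C)@ax.T*1e3
m=(d>0)&(abs(S[...,0])<20)&(abs(S[...,1])<25)&(P[...,2]>.1735)
q=S[m];print(np.percentile(q,[1,50,99],axis=0),cv2.minAreaRect(q.astype(np.float32)))
for lo in range(-16,16,8):
    k=q[(q[:,1]>=lo)&(q[:,1]<lo+8)];print(lo,k[:,0].min(),k[:,0].max(),np.median(k[:,0]))
```

```text
[[ -2.85869688 -24.58218382]
 [ 13.34380131  -0.1197764 ]
 [ 19.90090045  24.50717802]] ((7.488704681396484, 0.0006160736083984375), (49.99807357788086, 25.01766586303711), 89.99729919433594)
-16 -4.318949747686848 19.992376865998484 13.041805376722746
-8 -4.412981965365548 14.892412946973224 13.116585963495817
0 -4.152728560120905 14.687873953744377 13.066132915914935
8 -4.804934803850827 14.89353164832052 13.021775531278958
```

>>> step_arm --motion '[[[0.085,0.0017,0.001,-0.02,0,0,0],[0.085,0.0017,0.001,-0.045,0,0,0],[0.085,0.0017,0.001,-0.07,0,0,0],[0.085,0.0017,0.001,-0.095,0,0,0],[0.085,0.0017,0.001,-0.12,0,0,0],[0.07,0.0017,0.001,-0.138,0,0,0],[0.06,0.0017,0.001,-0.145,0,0,0],[0.05,0.0017,0.001,-0.145,0,0,0]]]'

```text
time: 4.25
tool_pos: [0.4742, 0.1955, 0.1658]
tcp_rot: [-2.572, -1.803, -0.004]
wrist_force: [0.9, 0.5, 0.2]
width: 0.588
```

```bash
python3 look.py w2 | head -4
```

```text
4.25 [0.4742 0.1955 0.1658] [0.9005 0.5146 0.171 ] [0.3418 0.0294 2.0402 0.0013 1.0697 0.6889]
[[ 0.3408  0.9401  0.0017]
 [ 0.9401 -0.3408  0.0018]
 [ 0.0023  0.001  -1.    ]]
```

View pics/w2.png

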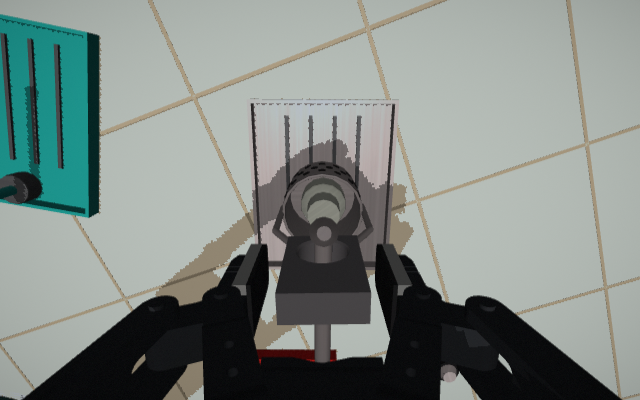

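The head at (275–370, 235–325) sits centred between the pads (268 / 376), and the eyepiece is visible in the cup at (323,205). I'll close the fingers now.

>>> step_arm --motion '[[[0.042,0,0,0,0,0,0],[0.038,0,0,0,0,0,0],[0.034,0,0,0,0,0,0],[0.03,0,0,0,0,0,0],[0.03,0,0,0,0,0,0],[0.03,0,0,0,0,0,0],[0.03,0,0,0,0,0,0],[0.03,0,0,0,0,0,0]]]' --newtons 60

```text
time: 5.3
tool_pos: [0.4752, 0.196, 0.1675]
tcp_rot: [2.572, 1.804, 0.008]
wrist_force: [-1.0, -0.3, 5.2]
width: 0.412
```

>>> step_arm --motion '[[[0.03,0,0,0,0,0,0],[0.03,0,0,0.001,0,0,0],[0.03,0,0,0.003,0,0,0],[0.03,0,0,0.005,0,0,0],[0.03,0,0,0.007,0,0,0],[0.03,0,0,0.008,0,0,0],[0.03,0,0,0.008,0,0,0],[0.03,0,0,0.008,0,0,0]]]' --newtons 90

```text
time: 6.3
tool_pos: [0.4752, 0.196, 0.1754]
tcp_rot: [2.572, 1.804, 0.008]
wrist_force: [0.1, -0.0, -2.2]
width: 0.406
```

```bash
python3 look.py w3
python3 - <<'E'
import cv2
from h import *
im,_=read_camera("side");a=cv2.imread("pics/w3.png")
cv2.imwrite("pics/v4.png",np.vstack([cv2.resize(a[180:380,200:450],(750,400))[:, :],cv2.resize(im[220:345,240:440],(750,200*2-200))]))
E
```

```text
6.3 [0.4752 0.196  0.1754] [ 0.0881 -0.0493 -2.2062] [0.3419 0.0198 2.0307 0.0014 1.0861 0.689 ]
[[ 0.3407  0.9402  0.0043]
 [ 0.9402 -0.3407  0.0028]
 [ 0.0041  0.0031 -1.    ]]
-62 4 y [-2.4617 -0.5895  1.2806] z [147.1652 147.702  148.1251]
-58 47 y [-4.6438 -0.8664  2.4605] z [146.1455 148.96   149.935 ]
-54 57 y [-4.6308 -0.8652  2.834 ] z [147.7369 150.0922 151.5696]
-50 64 y [-4.5457 -1.1234  2.8513] z [149.2214 151.9831 153.381 ]
-46 99 y [-5.0673 -0.8632  2.8146] z [149.3861 152.412  153.6931]
-42 101 y [-5.035  -0.8605  2.7892] z [149.3892 152.3352 153.5555]
-38 111 y [-5.0134 -1.3656  2.7844] z [149.2985 152.2704 153.8366]
-34 58 y [-4.3611 -0.8565  2.6577] z [150.7624 152.6063 153.4619]
-10 107 y [-19.593    1.8868  16.3374] z [183.1854 184.346  190.4811]
-6 895 y [-20.0063  -1.6595  17.3143] z [183.5356 184.7632 191.4972]
-2 1047 y [-20.2491  -1.2558  17.4094] z [140.4401 184.7085 193.6777]
2 1204 y [-20.2485  -1.2553  17.4138] z [140.8851 184.636  193.5812]
6 3908 y [-18.9827  -1.6486  16.1737] z [142.0299 172.9596 191.501 ]
10 1667 y [-38.7173  -0.8309  35.9046] z [151.7089 179.2988 199.5278]
14 2224 y [-31.9022   0.1003  29.5953] z [152.7341 184.3325 199.7085]
18 98 y [-28.5797 -24.7044  25.4572] z [196.1655 198.3678 199.8667]
22 4 y [-2.0037 -1.4326 -0.8693] z [174.5723 175.1786 175.5451]
26 96 y [-5.973  -1.2268  3.5191] z [173.8086 176.9855 180.8609]
30 238 y [-6.3004 -1.2152  3.4713] z [172.9628 180.7314 184.098 ]
34 262 y [-4.9437 -1.2277  2.1941] z [171.8691 179.7918 183.6469]
```

View pics/v4.png

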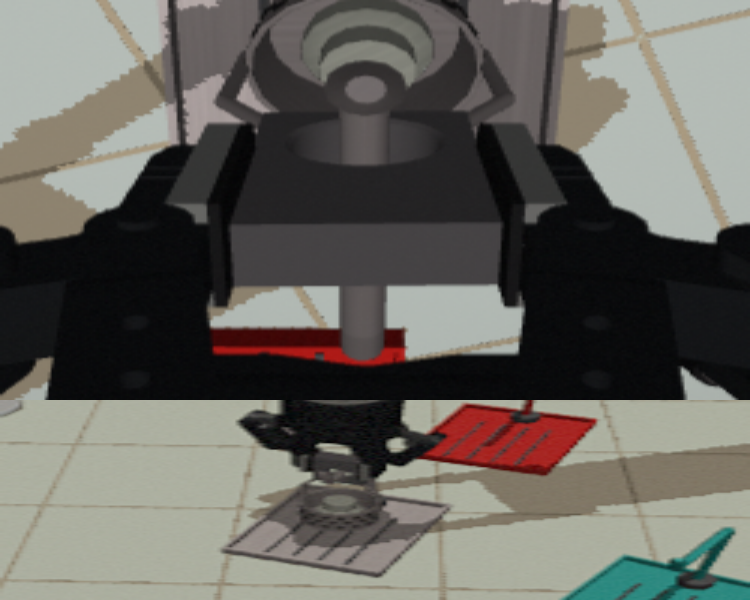

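Run:
```python
import numpy as np
z=np.load("w3.npz");P=z["P"];d=z["d"]
C=np.array([.4735,.1915]);t=np.deg2rad(70);ax=np.array([[np.cos(t),np.sin(t)],[-np.sin(t),np.cos(t)]])
S=(P[...,:2]-C)@ax.T*1e3;Z=P[...,2]*1e3
for u in range(280,365,12):
    k=[(round(S[v,u,0],1),round(Z[v,u],1)) for v in range(205,300,3) if d[v,u]>0 and 140<Z[v,u]<190 and abs(S[v,u,1])<16]
    print(u,k)
```

```text
280 [(np.float64(15.8), np.float64(169.1)), (np.float64(15.1), np.float64(170.4)), (np.float64(13.4), np.float64(170.0)), (np.float64(12.3), np.float64(170.4)), (np.float64(11.1), np.float64(170.8)), (np.float64(10.6), np.float64(172.4)), (np.float64(9.0), np.float64(172.1)), (np.float64(7.1), np.float64(171.1)), (np.float64(7.5), np.float64(174.3)), (np.float64(7.2), np.float64(176.1)), (np.float64(7.2), np.float64(178.3)), (np.float64(7.6), np.float64(181.1)), (np.float64(6.9), np.float64(182.2)), (np.float64(7.3), np.float64(184.8)), (np.float64(6.2), np.float64(185.2)), (np.float64(5.1), np.float64(185.5))]
292 [(np.float64(7.2), np.float64(141.9)), (np.float64(7.3), np.float64(145.7)), (np.float64(7.6), np.float64(149.6)), (np.float64(7.6), np.float64(152.8)), (np.float64(7.3), np.float64(155.3)), (np.float64(7.0), np.float64(157.6)), (np.float64(7.5), np.float64(161.4)), (np.float64(7.6), np.float64(164.4)), (np.float64(7.5), np.float64(166.8)), (np.float64(7.4), np.float64(169.2)), (np.float64(7.6), np.float64(172.1)), (np.float64(7.3), np.float64(173.9)), (np.float64(7.0), np
[... 3860 characters left out ...]
4)), (np.float64(5.4), np.float64(183.9)), (np.float64(4.7), np.float64(184.9))]
352 [(np.float64(8.0), np.float64(153.5)), (np.float64(7.7), np.float64(156.0)), (np.float64(7.6), np.float64(158.8)), (np.float64(7.6), np.float64(161.5)), (np.float64(7.6), np.float64(164.3)), (np.float64(7.7), np.float64(167.2)), (np.float64(8.0), np.float64(170.3)), (np.float64(7.6), np.float64(172.1)), (np.float64(7.5), np.float64(174.2)), (np.float64(8.1), np.float64(177.5)), (np.float64(7.5), np.float64(178.8)), (np.float64(7.7), np.float64(181.3)), (np.float64(7.1), np.float64(182.5)), (np.float64(6.2), np.float64(183.2)), (np.float64(6.1), np.float64(185.1)), (np.float64(4.4), np.float64(184.4))]
364 []
```

The basket hangs freely in the gripper: 2.2 N load, hook centred in the hole at picture (363,140). The eye is near stand x=+0.8. Next I'll tilt it about the eye.

>>> step_arm --motion '[[[0.03,-0.0006,-0.0017,0.0002,3.8,-1.4,0],[0.03,-0.0012,-0.0034,0.0002,7.5,-2.7,0],[0.03,-0.0018,-0.0051,0.0002,11.3,-4.1,0],[0.03,-0.0024,-0.0067,0,15,-5.5,0],[0.03,-0.003,-0.0084,-0.0003,18.8,-6.8,0],[0.03,-0.0036,-0.01,-0.0008,22.6,-8.2,0],[0.03,-0.0044,-0.012,-0.0015,27.3,-9.9,0],[0.03,-0.0049,-0.0135,-0.0022,31,-11.3,0]]]'

```text
time: 7.4
tool_pos: [0.47, 0.182, 0.1731]
tcp_rot: [-2.238, -1.568, -0.673]
wrist_force: [-0.0, -0.5, -2.7]
width: 0.408
```

```bash
python3 look.py w4 | head -4;  python3 - <<'E'
from h import *
im,d=read_camera("side");a=cv2.imread("pics/w4.png")
cv2.imwrite("pics/v5.png",np.vstack([cv2.resize(a[100:380,160:480],(686,400),interpolation=1)[:600],cv2.resize(im[240:300,260:400],(686,200))]))
E
```

```text
7.4 [0.47   0.182  0.1731] [-0.0383 -0.524  -2.6938] [-0.0259 -0.1245  2.2819  0.7159  0.9137 -0.107 ]
[[ 0.284   0.9395  0.1914]
 [ 0.7859 -0.3424  0.5149]
 [ 0.5493  0.0042 -0.8356]]
```

View pics/v5.png

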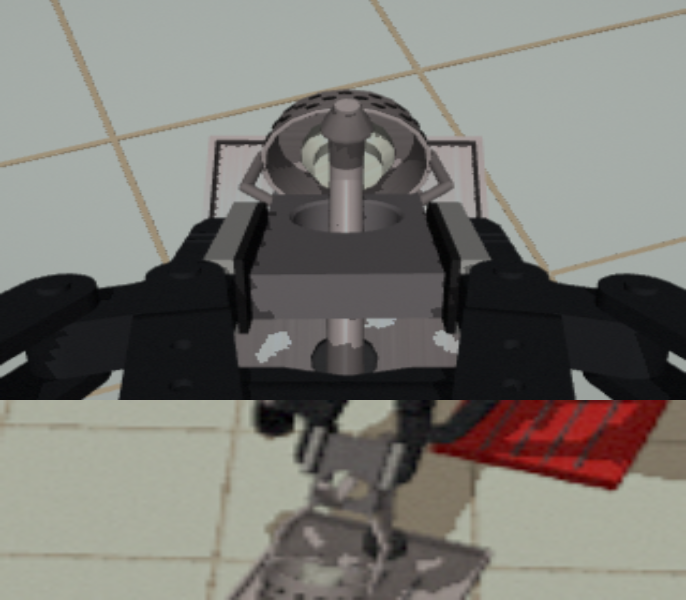

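Tilted 33° with only the weight showing on the wrist. The hook at picture (345,210) passes mid-hole and the eyepiece is still inside. I'll check for slip in the grip.

```bash
cat > slip.py <<'E'
import sys
from h import *
from scipy.spatial.transform import Rotation as R
from scipy.optimize import least_squares
def face(n,pos,rv=None,M=None):
    z=np.load(n+".npz");P=z["P"];d=z["d"]
    Q=(P-np.array(pos))@M*1e3   # tool frame mm
    m=(d>0)&(abs(Q[...,1])<15)&(Q[...,0]>-2)&(Q[...,0]<8)&(Q[...,2]>-8)&(Q[...,2]<8)
    q=Q[m]; f=np.polyfit(q[:,2],q[:,0],1); print(n,m.sum(),"front face x at z0 %.2f, tilt deg %.2f"%(f[1],np.degrees(np.arctan(f[0]))))
    m=(d>0)&(abs(Q[...,1])<14)&(Q[...,0]>-10)&(Q[...,0]<1)&(Q[...,2]>-14)&(Q[...,2]<0)
    q=Q[m];print(" top z in tool",np.median(q[:,2]), "n",len(q))
if __name__=="__main__":
    face("w3",[.4752,.196,.1754],M=np.array([[.3407,.9402,.0043],[.9402,-.3407,.0028],[.0041,.0031,-1]]))
    face("w4",[.47,.182,.1731],M=np.array([[.284,.9395,.1914],[.7859,-.3424,.5149],[.5493,.0042,-.8356]]))
    z=np.load("w4.npz");P=z["P"];d=z["d"]
    C=np.array([.4735,.1915]);t=np.deg2rad(70);ax=np.array([[np.cos(t),np.sin(t)],[-np.sin(t),np.cos(t)]])
    S=(P[...,:2]-C)@ax.T*1e3;Z=P[...,2]*1e3
    m=(d>0)&(abs(S[...,1])<2)&(Z>145)
    q=np.c_[S[...,0][m],Z[m]];q=q[np.argsort(q[:,0])]
    for lo in range(-60,44,4):
        k=q[(q[:,0]>=lo)&(q[:,0]<lo+4)]
        if len(k):print(lo,len(k),np.percentile(k[:,1],[5,50,95]).round(1))
E
python3 slip.py
```

```text
w3 1550 front face x at z0 2.71, tilt deg 0.10
 top z in tool -9.264564790997637 n 1764
w4 1569 front face x at z0 0.90, tilt deg 0.12
 top z in tool -8.719553659100885 n 2248
-48 1 [150.8 150.8 150.8]
-44 85 [150.5 151.5 152.8]
-40 229 [150.9 229.  231.1]
-36 547 [151.5 225.4 228.9]
-32 128 [150.7 152.3 221.8]
-28 59 [151.2 173.7 175.4]
-24 103 [174.3 176.  177.4]
-20 107 [177.1 178.6 180.1]
-16 112 [177.7 180.1 181.6]
-12 100 [171.4 174.4 177.6]
-8 76 [165.8 168.6 171.4]
-4 60 [151.3 162.9 165. ]
0 72 [150.8 151.5 152.8]
4 76 [150.6 151.7 152.7]
8 74 [150.6 151.5 152.5]
12 70 [150.4 151.7 152.7]
16 76 [150.9 152.4 153.6]
20 129 [153.4 159.2 165.4]
24 146 [165.9 174.5 178.1]
28 114 [177.8 180.7 182.9]
32 56 [180.4 181.7 182.7]
```

No slip: the tilt in the tool frame is unchanged. Now I'll slide the eye along the shank to the elbow.

>>> step_arm --motion '[[[0.03,0.0017,0.0047,0.0005,0,0,0],[0.03,0.0034,0.0094,0.001,0,0,0],[0.03,0.005,0.0137,0.0013,0.9,-0.3,0],[0.03,0.0062,0.0171,0.002,1.9,-0.7,0],[0.03,0.0069,0.0191,0.0033,3.8,-1.4,0],[0.03,0.0069,0.0191,0.0033,3.8,-1.4,0],[0.03,0.0069,0.0191,0.0033,3.8,-1.4,0],[0.03,0.0069,0.0191,0.0033,3.8,-1.4,0]]]'

```text
time: 8.5
tool_pos: [0.4761, 0.2004, 0.1752]
tcp_rot: [-2.193, -1.533, -0.739]
wrist_force: [1.0, -0.4, -1.9]
width: 0.406
```

```bash
python3 look.py w5 | head -4;  python3 - <<'E'
from h import *
a=cv2.imread("pics/w5.png")
cv2.imwrite("pics/v6.png",cv2.resize(a[100:350,200:450],(600,600),interpolation=1))
z=np.load("w5.npz");P=z["P"];d=z["d"]
C=np.array([.4735,.1915]);t=np.deg2rad(70);ax=np.array([[np.cos(t),np.sin(t)],[-np.sin(t),np.cos(t)]])
S=(P[...,:2]-C)@ax.T*1e3;Z=P[...,2]*1e3
for u in (300,322):
  print(u,[(int(v),*S[v,u].round(1),Z[v,u].round(1)) for v in range(150,310,5) if d[v,u]>0])
E
```

```text
8.5 [0.4761 0.2004 0.1752] [ 1.0132 -0.3905 -1.9348] [-0.0225 -0.1083  2.2905  0.8143  0.9044 -0.1753]
[[ 0.2733  0.9389  0.2093]
 [ 0.7483 -0.3442  0.5671]
 [ 0.6045  0.0017 -0.7966]]
300 [(150, np.float64(164.1), np.float64(21.4), np.float64(-1.0)), (155, np.float64(157.9), np.float64(21.3), np.float64(-0.4)), (160, np.float64(152.0), np.float64(21.2), np.float64(-0.4)), (165, np.float64(146.4), np.float64(21.1), np.float64(-0.9)), (170, np.float64(105.2), np.float64(15.7), np.float64(76.7)), (175, np.float64(93.2), np.float64(14.4), np.float64(94.1)), (180, np.float64(83.4), np.float64(13.4), np.float64(108.2)), (185, np.float64(96.6), np.float64(16.1), np.float64(66.4)), (190, np.float64(93.1), np.float64(16.2), np.float64(64.3)), (195, np.float64(89.9), np.float64(16.3), np.float64(61.3)), (200, np.float64(86.1), np.float64(16.3), np.float64(59.9)), (205, np.float64(83.0), np.float64(16.4), np.float64(56.4)), (210, np.float64(72.9), np.float64(15.2), np.float64(74.3)), (215, np.float64(75.7), np.float64(16.5), np.float64(52.2)), (220, np.float64(71.3), np.float64(16.4), np.float
[... 2259 characters left out ...]
1), np.float64(167.3)), (255, np.float64(23.0), np.float64(-1.1), np.float64(162.8)), (260, np.float64(21.8), np.float64(-1.1), np.float64(155.9)), (265, np.float64(17.6), np.float64(-1.1), np.float64(168.3)), (270, np.float64(15.0), np.float64(-1.1), np.float64(171.7)), (275, np.float64(12.6), np.float64(-1.1), np.float64(174.4)), (280, np.float64(10.2), np.float64(-1.0), np.float64(177.8)), (285, np.float64(8.0), np.float64(-1.0), np.float64(181.2)), (290, np.float64(5.9), np.float64(-1.0), np.float64(183.6)), (295, np.float64(4.0), np.float64(-1.0), np.float64(184.0)), (300, np.float64(2.3), np.float64(-1.0), np.float64(181.5)), (305, np.float64(0.5), np.float64(-1.0), np.float64(181.4))]
```

View pics/v6.png

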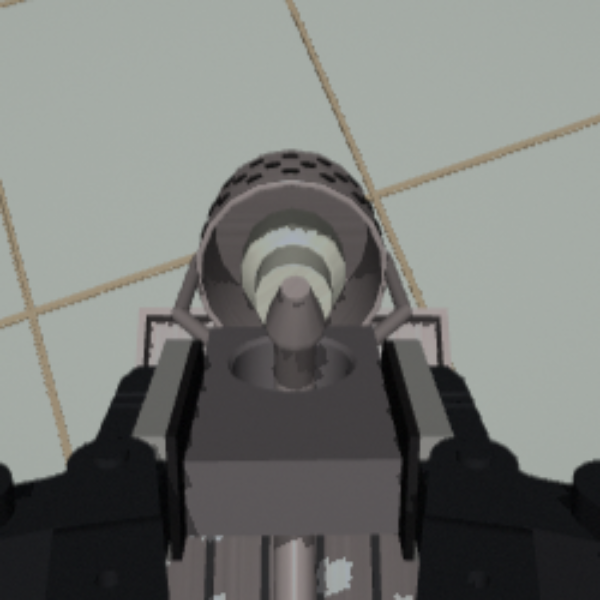

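The barb at (295,310) rises through the middle of the hole at (291,365), the eyepiece is in the cup at (293,255), and forces are small. Next: up the upturned end, with the tilt rising to 50°.

>>> step_arm --motion '[[[0.03,-0.0001,-0.0003,0.0021,1.2,-0.4,0],[0.03,-0.0001,-0.0003,0.0042,2.6,-1.0,0],[0.03,0,0.0001,0.0064,4.5,-1.6,0],[0.03,0.0002,0.0005,0.0086,6.4,-2.3,0],[0.03,0.0003,0.0008,0.0113,9.2,-3.4,0],[0.03,0.0004,0.0012,0.014,12,-4.4,0],[0.03,0.0004,0.0012,0.014,12,-4.4,0],[0.03,0.0004,0.0012,0.014,12,-4.4,0]]]'

```text
time: 9.55
tool_pos: [0.4768, 0.2014, 0.1893]
tcp_rot: [-2.033, -1.42, -0.949]
wrist_force: [-0.0, 0.3, -2.6]
width: 0.406
```

```bash
python3 look.py w6 | head -4;  python3 - <<'E'
from h import *
z=np.load("w6.npz");P=z["P"];d=z["d"]
C=np.array([.4735,.1915]);t=np.deg2rad(70);ax=np.array([[np.cos(t),np.sin(t)],[-np.sin(t),np.cos(t)]])
S=(P[...,:2]-C)@ax.T*1e3;Z=P[...,2]*1e3
for u in (300,322):
  print(u,*[(int(v),*[float(x) for x in (*S[v,u].round(1),Z[v,u].round(1))]) for v in range(210,310,5) if d[v,u]>0])
E
```

```text
9.55 [0.4768 0.2014 0.1893] [-0.0225  0.2716 -2.6254] [-0.1465 -0.0853  2.3495  1.0864  1.009  -0.4781]
[[ 0.2204  0.9386  0.2654]
 [ 0.6047 -0.345   0.7179]
 [ 0.7654  0.0022 -0.6436]]
300 (210, 94.9, 14.8, 104.8) (215, 102.2, 16.1, 84.3) (220, 98.4, 16.1, 82.7) (225, 90.1, 15.5, 89.6) (230, 82.6, 14.9, 95.7) (235, 75.9, 14.4, 100.7) (240, 40.9, 9.9, 165.9) (245, 36.5, 9.6, 169.3) (250, 34.6, 9.6, 167.7) (255, 32.8, 9.7, 165.5) (260, 23.9, 8.6, 180.7) (265, 20.7, 8.4, 183.0) (270, 16.7, 8.0, 187.4) (275, 13.8, 7.8, 189.4) (280, 10.9, 7.6, 191.7) (285, 8.1, 7.4, 194.1) (290, 5.2, 7.1, 197.1) (295, 3.5, 7.1, 196.2) (300, 2.4, 7.2, 193.5) (305, 0.5, 7.2, 193.3)
322 (210, 82.2, -1.8, 126.4) (215, 80.2, -1.8, 123.1) (220, 78.4, -1.8, 119.1) (225, 75.8, -1.8, 116.7) (230, 72.9, -1.8, 114.5) (235, 35.3, -1.4, 183.1) (240, 32.8, -1.4, 183.1) (245, 30.9, -1.4, 181.6) (250, 29.0, -1.4, 180.4) (255, 27.8, -1.4, 177.4) (260, 26.0, -1.4, 175.5) (265, 20.3, -1.4, 183.9) (270, 16.9, -1.3, 186.8) (275, 13.6, -1.3, 190.0) (280, 10.6, -1.3, 192.5) (285, 7.7, -1.3, 195.4) (290, 5.2, -1.3, 197.0) (295, 3.4, -1.3, 196.5) (300, 1.8, -1.3, 195.6) (305, 0.5, -1.3, 193.6)
```

>>> step_arm --motion '[[[0.03,0.0006,0.0016,0.0047,0,0,0],[0.03,0.0012,0.0032,0.0094,0,0,0],[0.03,0.0018,0.0048,0.0141,0,0,0],[0.03,0.0023,0.0064,0.0188,0,0,0],[0.03,0.003,0.0083,0.0244,0,0,0],[0.03,0.0037,0.0103,0.03,0,0,0],[0.03,0.0044,0.0122,0.0357,0,0,0],[0.03,0.0051,0.0141,0.0414,0,0,0]]]'

```text
time: 10.6
tool_pos: [0.482, 0.2158, 0.2313]
tcp_rot: [-2.032, -1.421, -0.949]
wrist_force: [0.2, -0.4, -1.8]
width: 0.408
```

```bash
python3 look.py w7 | head -4
```

```text
10.6 [0.482  0.2158 0.2313] [ 0.1733 -0.353  -1.8399] [-0.1086 -0.1441  2.308   1.0463  1.0312 -0.3585]
[[ 0.2199  0.9388  0.2653]
 [ 0.6047 -0.3446  0.7181]
 [ 0.7655  0.0025 -0.6434]]
```

View pics/w7.png

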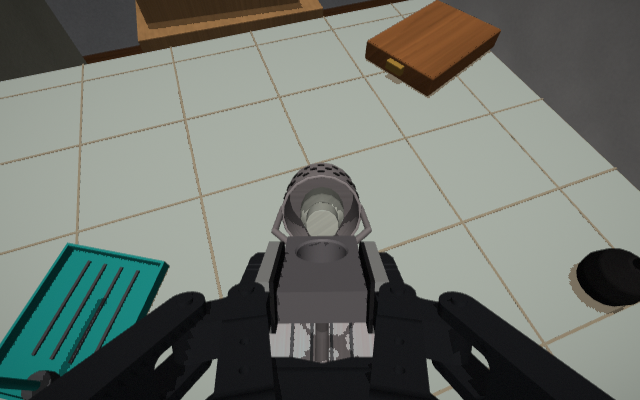

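The hook is clear: the hole at (322,252) is empty, the barb is below at (322,340), and the eyepiece sits at (322,220) in the cup. Up and untilt.

>>> step_arm --motion '[[[0.03,0,0,0.01,0,0,0],[0.03,0,0,0.025,0,0,0],[0.03,0,0,0.042,0,0,0],[0.03,0,0,0.06,0,0,0],[0.03,0,0,0.078,-4.7,1.7,0],[0.03,0,0,0.095,-9.4,3.4,0],[0.03,0,0,0.11,-14.1,5.1,0],[0.03,0,0,0.12,-18.8,6.8,0]]]'

```text
time: 11.65
tool_pos: [0.4825, 0.2159, 0.3551]
tcp_rot: [-2.28, -1.596, -0.615]
wrist_force: [1.0, -0.4, -2.8]
width: 0.406
```

>>> step_arm --motion '[[[0.03,0,0,0,-4.7,1.7,0],[0.03,0,0,0,-9.4,3.4,0],[0.03,0,0,0,-14.1,5.1,0],[0.03,0,0,0,-18.8,6.8,0],[0.03,0,0,0,-22,8,0],[0.03,0,0,0,-25,9.1,0],[0.03,0,0,0,-27.5,10,0],[0.03,0,0,0,-28.2,10.3,0]]]'

```text
time: 12.65
tool_pos: [0.4826, 0.2164, 0.3555]
tcp_rot: [2.567, 1.8, 0.004]
wrist_force: [-0.1, -0.1, -2.0]
width: 0.405
```

```bash
python3 look.py w8 | head -4
python3 - <<'E'
from h import *
from scipy.spatial.transform import Rotation as R
s=read_state();M=R.from_rotvec(s["tcp_rot"]).as_matrix();print((R.from_matrix(np.array([[.342,.94,0],[.94,-.342,0],[0,0,-1]]))*R.from_matrix(M).inv()).as_rotvec(degrees=True))
from slip import face
face("w8",s["tool_pos"],M=M)
E
```

```text
12.65 [0.4826 0.2164 0.3555] [-0.0675 -0.074  -2.0169] [ 0.3779 -0.0648  1.7776 -0.0057  1.4251  0.7261]
[[ 0.3405  0.9402  0.0056]
 [ 0.9402 -0.3405 -0.0038]
 [-0.0017  0.0065 -1.    ]]
[ 0.22545759  0.30349556 -0.0798269 ]
w8 1548 front face x at z0 2.75, tilt deg 0.10
 top z in tool -9.2598591123273 n 1770
```

Upright, no slip. Now carry it to the tray.

>>> step_arm --motion '[[[0.03,0.002,-0.01,0,0,0,0],[0.03,0.007,-0.035,-0.005,0,0,0],[0.03,0.013,-0.07,-0.012,0,0,0],[0.03,0.02,-0.105,-0.02,0,0,0],[0.03,0.027,-0.14,-0.03,0,0,0],[0.03,0.034,-0.175,-0.04,0,0,0],[0.03,0.041,-0.21,-0.05,0,0,0],[0.03,0.046,-0.24,-0.058,0,0,0]]]'

```text
time: 13.7
tool_pos: [0.5282, -0.026, 0.297]
tcp_rot: [2.568, 1.798, 0.003]
wrist_force: [0.2, -0.2, -1.7]
width: 0.401
```

>>> step_arm --motion '[[[0.03,0.006,-0.03,-0.01,0,0,0],[0.03,0.012,-0.06,-0.02,0,0,0],[0.03,0.018,-0.09,-0.03,0,0,0],[0.03,0.024,-0.125,-0.04,0,0,0],[0.03,0.03,-0.16,-0.05,0,0,0],[0.03,0.035,-0.185,-0.055,0,0,0],[0.03,0.038,-0.2,-0.057,0,0,0],[0.03,0.04,-0.207,-0.057,0,0,0]]]'

```text
time: 14.7
tool_pos: [0.5682, -0.2337, 0.2401]
tcp_rot: [2.569, 1.797, 0.004]
wrist_force: [0.9, 0.7, -2.9]
width: 0.405
```

```bash
python3 look.py w9 | head -4
python3 - <<'E'
from h import *
im,d=read_camera("side");im2,_=read_camera("scene")
cv2.imwrite("pics/v9.png",np.hstack([cv2.resize(im[100:280,220:400],(400,400)),cv2.resize(im2[150:330,180:360],(400,400))]))
P=cloud("wrist",np.load("w9.npz")["d"]);m=(P[...,2]>-.005)&(P[...,2]<.03)&(abs(P[...,0]-.568)<.12)&(abs(P[...,1]+.236)<.12)&(P[...,2]>.003)
m=cv2.morphologyEx(m.astype(np.uint8),cv2.MORPH_OPEN,np.ones((3,3)))>0
q=P[m];print(len(q),cv2.minAreaRect((q[:,:2]*1e3).astype(np.float32)))
E
```

```text
14.7 [ 0.5682 -0.2337  0.2401] [ 0.8596  0.7097 -2.9097] [-0.4302  0.1551  1.7589 -0.0011  1.2212 -0.0797]
[[ 0.343   0.9393  0.0054]
 [ 0.9393 -0.343  -0.0036]
 [-0.0015  0.0063 -1.    ]]
11155 ((571.872314453125, -236.361572265625), (149.97048950195312, 130.3750457763672), 22.853181838989258)
```

View pics/v9.png

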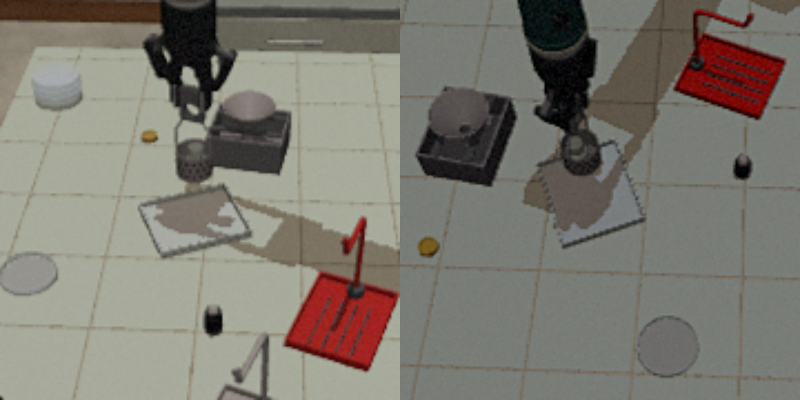

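The tray is beneath, with its centre at (0.572, -0.236). Lowering.

>>> step_arm --motion '[[[0.03,0.002,-0.001,-0.01,0.2,0.3,0],[0.03,0.003,-0.002,-0.024,0.2,0.3,0],[0.03,0.0035,-0.0025,-0.04,0.2,0.3,0],[0.03,0.0035,-0.0025,-0.055,0.2,0.3,0],[0.03,0.0035,-0.0025,-0.068,0.2,0.3,0],[0.03,0.0035,-0.0025,-0.079,0.2,0.3,0],[0.03,0.0035,-0.0025,-0.086,0.2,0.3,0],[0.03,0.0035,-0.0025,-0.089,0.2,0.3,0]]]'

```text
time: 15.85
tool_pos: [0.5719, -0.2352, 0.1511]
tcp_rot: [2.573, 1.802, 0.0]
wrist_force: [-0.3, -0.3, -2.4]
width: 0.405
```

>>> step_arm --motion '[[[0.03,0,0,-0.0005,0,0,0],[0.03,0,0,-0.001,0,0,0],[0.03,0,0,-0.0016,0,0,0],[0.03,0,0,-0.0022,0,0,0],[0.03,0,0,-0.0028,0,0,0],[0.03,0,0,-0.0034,0,0,0],[0.03,0,0,-0.004,0,0,0],[0.03,0,0,-0.0045,0,0,0]]]'

```text
time: 16.85
tool_pos: [0.5718, -0.2351, 0.1465]
tcp_rot: [2.573, 1.802, 0.0]
wrist_force: [-0.5, 0.1, -1.8]
width: 0.405
```

Not touching yet, so a little further down.

>>> step_arm --motion '[[[0.03,0,0,-0.0003,0,0,0],[0.03,0,0,-0.0006,0,0,0],[0.03,0,0,-0.0009,0,0,0],[0.03,0,0,-0.0012,0,0,0],[0.03,0,0,-0.0012,0,0,0],[0.03,0,0,-0.0012,0,0,0],[0.03,0,0,-0.0012,0,0,0],[0.03,0,0,-0.0012,0,0,0]]]'

```text
time: 17.85
tool_pos: [0.5719, -0.2351, 0.1453]
tcp_rot: [2.573, 1.802, 0.0]
wrist_force: [-0.6, -1.7, -2.9]
width: 0.404
```

>>> step_arm --motion '[[[0.03,0,0,-0.0003,0,0,0],[0.03,0,0,-0.0006,0,0,0],[0.03,0,0,-0.0009,0,0,0],[0.03,0,0,-0.0012,0,0,0],[0.03,0,0,-0.0015,0,0,0],[0.03,0,0,-0.0015,0,0,0],[0.03,0,0,-0.0015,0,0,0],[0.03,0,0,-0.0015,0,0,0]]]'

```text
time: 18.85
tool_pos: [0.5718, -0.2352, 0.1439]
tcp_rot: [2.573, 1.802, 0.0]
wrist_force: [-0.3, 1.0, 0.1]
width: 0.409
```

Contact: the load is gone. I'll press down 0.5 mm more and then open slowly.

>>> step_arm --motion '[[[0.03,0,0,-0.0005,0,0,0],[0.03,0,0,-0.0005,0,0,0],[0.038,0,0,-0.0005,0,0,0],[0.042,0,0,-0.0005,0,0,0],[0.048,0,0,-0.0005,0,0,0],[0.056,0,0,-0.0005,0,0,0],[0.064,0,0,-0.0005,0,0,0],[0.07,0,0,-0.0005,0,0,0]]]' --newtons 20

```text
time: 19.85
tool_pos: [0.5718, -0.2352, 0.1434]
tcp_rot: [2.573, 1.802, 0.0]
wrist_force: [-0.1, 0.1, 0.3]
width: 0.819
```

```bash
python3 look.py w10 | head -4
```

```text
19.85 [ 0.5718 -0.2352  0.1434] [-0.125   0.1053  0.2559] [-0.4305  0.2468  1.8371  0.      1.0573 -0.0814]
[[ 0.3421  0.9397  0.0004]
 [ 0.9397 -0.3421 -0.0001]
 [-0.      0.0004 -1.    ]]
```

View pics/w10.png

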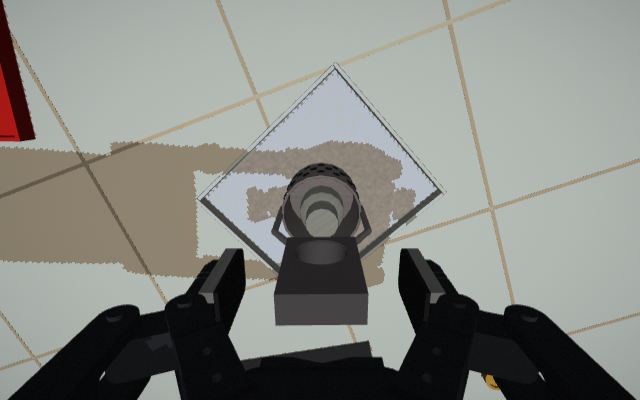

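The basket stands free between the open fingers, head at (322,290), with the eyepiece in the cup at (322,210). I'll retract straight up.

>>> step_arm --motion '[[[0.08,0,0,0.006,0,0,0],[0.08,0,0,0.02,0,0,0],[0.08,0,0,0.04,0,0,0],[0.08,0,0,0.065,0,0,0],[0.08,0,0,0.095,0,0,0],[0.08,0,0,0.125,0,0,0],[0.08,0,0,0.145,0,0,0],[0.08,0,0,0.15,0,0,0]]]'

```text
time: 20.9
tool_pos: [0.5727, -0.2356, 0.2963]
tcp_rot: [2.57, 1.8, 0.004]
wrist_force: [-0.9, -1.2, 0.3]
width: 0.938
```

```bash
python3 look.py w11 | head -1
python3 - <<'E'
from h import *
im,d=read_camera("side");im2,_=read_camera("scene")
cv2.imwrite("pics/v11.png",np.hstack([cv2.resize(im[90:330,190:430],(400,400)),cv2.resize(im2[150:330,200:380],(400,400))]))
P=np.load("w11.npz")["P"];m=(P[...,2]>.14)&(P[...,2]<.175)&(abs(P[...,0]-.572)<.04)&(abs(P[...,1]+.236)<.04)
q=P[m];print("head top",len(q),np.percentile(q,[2,50,98],axis=0))
for t in ["objective","blower","dish_lid","eyepiece"]:
  for c in ["side","scene"]: print(t,c,[(round(r["score"],2),W(c,r["xyz"]).round(3)) for r in spot_in(c,t)][:2])
E
```

```text
20.9 [ 0.5727 -0.2356  0.2963] [-0.9097 -1.1906  0.2786] [-0.4305  0.1332  1.6801  0.0001  1.3238 -0.0814]
head top 876 [[ 0.55438292 -0.2498754   0.14198468]
 [ 0.5714544  -0.23850859  0.15201418]
 [ 0.58825643 -0.22842819  0.15339147]]
objective side []
objective scene []
blower side [(0.73, array([0.79 , 0.189, 0.048]))]
blower scene [(0.76, array([0.807, 0.178, 0.047])), (0.16, array([ 0.497, -0.426,  0.059]))]
dish_lid side [(0.67, array([ 0.806, -0.106,  0.004]))]
dish_lid scene [(0.84, array([ 0.807, -0.101,  0.003]))]
eyepiece side [(0.55, array([ 0.571, -0.239,  0.048]))]
eyepiece scene [(0.53, array([ 0.57 , -0.241,  0.041]))]
```

View pics/v11.png

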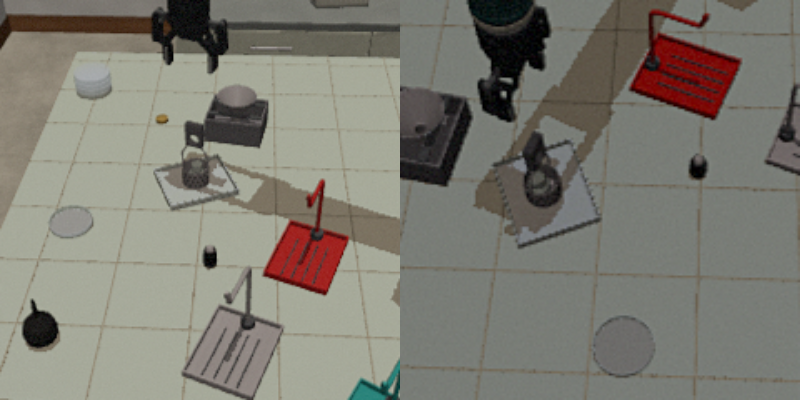

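The basket stands upright on the tray (195,170), the grey hook is empty (240,295), and the objective, lid and blower are in place. Handing in.

```bash
python3 -c "
from workcell import *
print(finish_job())"
```

```text
the job is handed in; nothing more can be done
None
```

The basket is off the barbed hook and standing upright in the middle of the drying tray, released, with the eyepiece still in the cup. I handed the job in with the robot's clock at about 21 s of the 53 s allowed.

**Unhooking:** I gripped the head and raised it 8 mm. I then tilted it to 33–37° at the elbow and 50° along the upturned end, and slid it off over the tip. The wrist readings at the end of each move were about the basket's own weight (2–3 N). The exception was about 5 N while closing the grip.

**Setting down:** I carried the basket upright with no slip in the grip up to the start of the carry, and lowered it until the load came off. After that I opened the fingers and backed away 150 mm.

**Last checks:**
- The top of the head is about 152 mm above the counter, against about 156 mm expected. That camera's depth read 1–2 mm low elsewhere, so part of the gap is unexplained.
- The blower and dish lid are where they were, within 5 mm.
- The trained network did not detect the objective in the last look. In the final pictures it stands upright where it was.

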